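# Spring open the glaze test-tile case

### The arm

A 7-joint arm with a two-finger parallel gripper is mounted at the origin on the work surface. World frame = base frame: x ahead of the robot, y to its left, z up, the work surface at z = 0. Lengths are in m, angles in rad, forces in N, time in s.
With the tool pointing down it reaches from about 0.4 to 0.85 m from the base axis. Payload 4.5 kg.
Tool frame: the origin (TCP) lies between the finger pads; the fingertips stand 22 mm ahead of it and the grasp point (between the pads) lies 3 mm ahead of it (manip.finger_overhang is the distance from the TCP to the fingertips, in m); z points along the fingers, x is the direction in which the jaws open and shut, and the axes are right-handed (so a half turn about z gives the same grasp; the last joint's range is limited). The gripper opens to 85 mm and grips with 20 to 120 N. Pads are 22 mm wide; open, the fingers measure 114 mm over their backs; the gripper's body (76 mm by 85 mm) begins 54 mm behind the grasp point. The pads swing forward as they close: fully open they stand 13 mm farther back than shut.
Start: joints at [1.203, 0.689, -0.195, 1.565, 0.157, 0.902, -0.215], TCP at [0.244, -0.575, 0.253] pointing down, gripper open.
Joint ranges: [-3.01, 3.01], [-0.46, 2.08], [-1.47, 1.51], [0.13, 2.56], [-1, 4.14], [0.04, 2.09], [-2.66, 2.66]. Speed limits (rad/s): [2.57, 2.57, 3.14, 3.14, 3.14, 3.14, 3.14].

### API

Orientations are given as a unit quaternion [x, y, z, w].
In Python, from station import manip gives the robot as it stands.
- The arm moves only by the shell command python3 -m pendant 'ROWS'. ROWS is JSON, a list of rows, each a list of 3 entries, a list of its own where there are three numbers: the opening, from 0 (shut) to 1 (fully open), then the shift along the world's x, y, z in mm, then the turn, a rotation vector about the world's x, y, z in rad. A call has 1 to 20 rows; each row is the pose to reach, as a shift and turn from the pose commanded when the call began; what a row does not reach only later rows make up. A row lasts 1/8 s, in which the tool goes at most 62.5 mm and 10.7 degrees, less where a joint would pass 70% of its speed; a pose out of reach is approached as far as the arm can. A call with a gripper value outside its range is refused whole. The fingers move at their own pace and stop on an object; the grip force is fixed at half the most. Time passes only in rows, so rows that repeat a pose let the fingers close. It gives the time, the measured TCP pose, the force and the opening at its end, in the units of the state.
- manip.get_state(): the state, without advancing time (a new reading comes with each control period).
- manip.read_camera(name): name is "scene" or "side" or "wrist"; returns a dict with "frame" (400x640x3 uint8, blue, green, red), "range_z" (400x640 float32, m along the optical axis (not along the pixel's ray), 0 where there is no reading), "fx", "fy", "cx", "cy" (pixels), "D" ([k1, k2, p1, p2, k3] as OpenCV has them; the pictures are not rectified), "camera_from_world" (4x4, takes a point from world to camera coordinates); the wrist camera has in their place "hand_eye" (4x4, takes a point from camera to tool coordinates, whose origin is the TCP and whose axes are the tool frame's). Camera axes: x right, y down, z forward; pixel columns grow to the right and rows downward; lengths in m; the calibration is good to about 2 mm. A picture is of the moment at which its call begins: read the wrist's pose just before it.
- manip.finish_job(): hands the job in, once; it reports no verdict.
The state is a dict: "clock": time; "qpos": joint angles; "joint_velocities": joint speeds; "joint_torque": joint torques, N m; "position": TCP position; "orientation": TCP orientation; "contact_force": force on the tool from outside, world axes, zero at the start; "torque": the same for the moment, N m; "opening": finger opening in m.
Only numpy, scipy, OpenCV 4.12 (cv2) and the standard library are available. Lean on these libraries where they do the work, as an engineer would, in place of code of your own. Each camera call takes 0.05 s, during which the arm holds its last target.

### The job

Open the case with the green lid: press its orange release tab down so that the lid springs up by itself, then push the lid back until it is fully open and stays there, and take your hand away. Only press and push: do not pick anything up, leave both cases where they stand, keep the white-lidded case shut and do not disturb the other things on the bench.

Things in the scene. Friction and masses are not known exactly. Their poses are not given: they have to be found in the camera images.
- case_green: grey case for glaze test tiles, green lid (the case to open): loose, 1.5 to 2.2 kg, 120 mm front to back (x), 110 wide (y), 50 tall plus the 6 mm lid, flush with the sides when shut. Origin under its centre on the table; x points from the front (tab side, towards the robot, yawed up to 0.3 rad) to the back (hinge). The cases swap places.
- green_tab (a point): spot to press on the orange release tab of the green-lidded case: on the tab's flat top, 28.5 mm above the table, 22 mm out from the front face. The tab sticks out level 34 mm from the middle of the face, 44 mm wide, 5 thick; it is a rocker (pivot 6 mm inside the face) whose tip goes down and springs back when let go.
- tab_green (a joint): release tab: 0 at rest, 0.40 rad fully down (the spot then about 11 mm lower); the latch lets go at about 0.21 rad (6 mm). Pressed at the spot it takes about 3 N to release, 6 N fully down.
- green_edge (a point): middle of the lower front edge of the green lid (moves with it), 120 mm from the hinge line; x runs along the lid to the hinge, z to the lid's outer side. The lid is a plate 6 mm thick, 110 mm wide; its inner face is plain but for two steel catches, 14 mm deep, 43 mm either side of the middle, 10 to 22 mm from the edge.
- green_hinge (a point): middle of the hinge line of the green lid, at the top of the case's back side, 50 mm above the table, 60 mm behind the case's centre; the line runs along the case's y.
- lid_green (a joint): lid angle: 0 shut and latched; when the tab is pressed a spring pin lifts it to about 0.58 rad (front edge about 65 mm above the rim); 1.92 rad is the stop, fully open. 130 g, hinge with light friction: let go below about 1.1 rad it sinks back to 0.58, above that it stays where left. Pushing takes 1 to 2 N at the edge.
- case_white: grey case for glaze test tiles, white lid (this case must stay shut; otherwise of the same build): loose, 1.5 to 2.2 kg, 120 mm front to back (x), 110 wide (y), 50 tall plus the 6 mm lid, flush with the sides when shut. Origin under its centre on the table; x points from the front (tab side, towards the robot, yawed up to 0.3 rad) to the back (hinge). The cases swap places.
- white_tab (a point): spot to press on the orange release tab of the white-lidded case: on the tab's flat top, 28.5 mm above the table, 22 mm out from the front face. The tab sticks out level 34 mm from the middle of the face, 44 mm wide, 5 thick; it is a rocker (pivot 6 mm inside the face) whose tip goes down and springs back when let go.
- tab_white (a joint): release tab: 0 at rest, 0.40 rad fully down (the spot then about 11 mm lower); the latch lets go at about 0.21 rad (6 mm). Pressed at the spot it takes about 3 N to release, 6 N fully down.
- white_edge (a point): middle of the lower front edge of the white lid (moves with it), 120 mm from the hinge line; x runs along the lid to the hinge, z to the lid's outer side. The lid is a plate 6 mm thick, 110 mm wide; its inner face is plain but for two steel catches, 14 mm deep, 43 mm either side of the middle, 10 to 22 mm from the edge.
- white_hinge (a point): middle of the hinge line of the white lid, at the top of the case's back side, 50 mm above the table, 60 mm behind the case's centre; the line runs along the case's y.
- lid_white (a joint): lid angle: 0 shut and latched; when the tab is pressed a spring pin lifts it to about 0.58 rad (front edge about 65 mm above the rim); 1.92 rad is the stop, fully open. 130 g, hinge with light friction: let go below about 1.1 rad it sinks back to 0.58, above that it stays where left. Pushing takes 1 to 2 N at the edge.
- jar: glaze jar, amber with a paper label and blue cap, 60 mm across, 85 mm tall, standing behind the gap between the two cases; origin under its centre
- ring: white plaster ring lying flat in front of the gap between the cases, 90 mm across, 14 mm thick; origin under its centre
- cup: blue ceramic cup, 76 mm across the rim, 80 mm tall, standing to one side of the cases; origin under its centre
- bowl: terracotta bowl, 110 mm across the rim, 55 mm tall, standing to one side of the cases; origin under its centre
- brush: brush lying flat at the right front; origin near its middle
- spatula: spatula lying flat at the left front; origin near its middle

How it is judged:
On the way, in this order (a step that is already met when the one before it is completed fails the run):
1. the release tab of the green-lidded case is pressed down (value of joint tab_green above 0.12 rad).
2. its lid has sprung up part-way (0.35 to 0.9 rad) (value of joint lid_green between 0.35 and 0.9 rad), for 0.15 s.
3. the lid is pushed fully open (over 1.72 rad) (value of joint lid_green above 1.72 rad), for 0.2 s.
At the end, for the whole second after the job is handed in: the green lid stands still within 0.2 rad of its 1.92 rad stop, its tab has sprung back, the white lid is shut (under 0.08 rad), and both cases and all six other things are within 30 mm of where they started (value of joint lid_green above 1.72 rad and velocity of joint lid_green between -0.05 and 0.05 rad/s and value of joint each of tab_green, lid_white below 0.08 rad and distance of each of jar, ring, cup, bowl, brush, spatula, case_green, case_white from where it was at the start of the episode below 0.03 m); the robot touches nothing.
It fails at once if the white-lidded case is opened (value of joint lid_white above 0.15 rad).
It fails at once if a case is lifted or tipped (height (world z) of any of case_green, case_white above 0.015 m or angle between any of case_green, case_white's own z axis and vertical above 0.2 rad).
It fails at once if a case is shoved along the bench by more than 40 mm (distance of any of case_green, case_white from where it was at the start of the episode above 0.04 m).
It fails at once if one of the other things is picked up or knocked away (over 40 mm) (distance of any of jar, ring, cup, bowl, brush, spatula from where it was at the start of the episode above 0.04 m).
It also fails if it takes over 42 s, if anything falls off the work surface, if the arm or the gripper's body presses on something with over 40 N, if the wrist force passes 120 N, or if a joint passes its speed limit or range.

## Working session

There is one attempt and no reset: what is moved stays moved. The work goes in short steps, Python scripts to look and compute and a shell command to move; the robot and the scene stay as the last step left them, time stands still between calls to the robot, and variables do not carry over. Pictures are saved under pics/ and viewed, and the job is handed in when it is done.

```bash
mkdir -p pics; ls
python3 - <<'E'
from station import manip
import cv2,numpy as np
s=manip.get_state()
print(s['clock'],s['position'],s['orientation'],s['opening'])
for n in ('scene','side'):
    c=manip.read_camera(n)
    cv2.imwrite(f'pics/{n}0.png',c['frame'])
    np.savez(f'/tmp/{n}0.npz',**c)
    print(n,c['fx'],c['fy'],c['cx'],c['cy'],c['D'],np.round(c['camera_from_world'],3).tolist())
E
```

```text
pics
0.0 [ 0.24414135 -0.57466251  0.25244278] [ 8.34014920e-01 -5.51741058e-01 -8.31502842e-04 -4.75164540e-04] 0.08572024077931463
scene 419.11473019437454 419.11473019437454 319.2363590126401 201.0198927227731 [-0.0567039  0.         0.         0.         0.       ] [[-0.005, 1.0, -0.007, 0.012], [0.583, -0.003, -0.812, -0.303], [-0.812, -0.008, -0.583, 1.634], [0.0, 0.0, 0.0, 1.0]]
side 458.96478752556243 458.96478752556243 315.7692904098407 197.5208986141496 [0.00362643 0.         0.         0.         0.        ] [[-0.847, -0.531, -0.024, 0.478], [-0.251, 0.44, -0.862, 0.201], [0.468, -0.724, -0.506, 0.88], [0.0, 0.0, 0.0, 1.0]]
```

View pics/scene0.png

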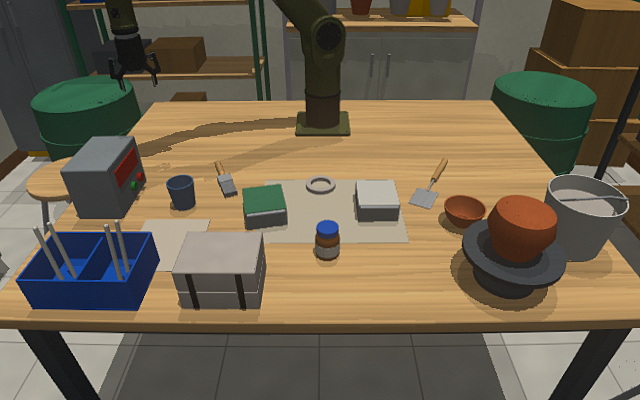

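View pics/side0.png

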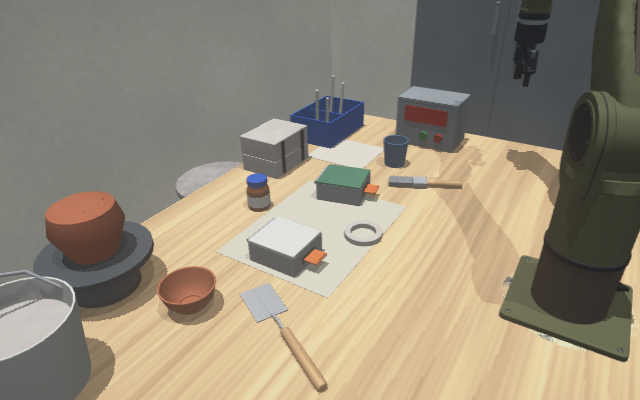

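The scene camera, which faces the robot, shows the green lid at about (264,200). In the side view the green lid is at (343,180) with its orange tab at (371,188). The ring, at (320,185) in the scene view, lies between the cases on the robot side, and the brush is at (225,180), near the tab side.

```bash
cat > h.py <<'E'
import cv2,numpy as np
def pts(c,mask=None):
    d=c['range_z'];m=(d>0) if mask is None else (mask&(d>0))
    v,u=np.nonzero(m)
    K=np.array([[float(c['fx']),0,float(c['cx'])],[0,float(c['fy']),float(c['cy'])],[0,0,1]])
    n=cv2.undistortPoints(np.stack([u,v],1).astype(float)[:,None],K,np.array(c['D'],float))[:,0]
    z=d[v,u]; P=np.c_[n*z[:,None],z]
    T=np.linalg.inv(c['camera_from_world'])
    return P@T[:3,:3].T+T[:3,3],u,v
def proj(c,P):
    T=c['camera_from_world'];K=np.array([[float(c['fx']),0,float(c['cx'])],[0,float(c['fy']),float(c['cy'])],[0,0,1]])
    r,_=cv2.Rodrigues(T[:3,:3]); return cv2.projectPoints(np.array(P,float),r,T[:3,3],K,np.array(c['D'],float))[0][:,0]
E
python3 - <<'E'
from h import *
for n in('scene','side'):
    c=dict(np.load(f'/tmp/{n}0.npz'))
    hsv=cv2.cvtColor(c['frame'],cv2.COLOR_BGR2HSV);H,S,V=cv2.split(hsv)
    P=np.full((400,640,3),np.nan);p,u,v=pts(c);P[v,u]=p
    ok=np.isfinite(P[...,0])
    ws=ok&(P[...,0]>.3)&(P[...,0]<.85)&(abs(P[...,1])<.5)&(P[...,2]<.15)
    g=ws&(H>60)&(H<90)&(S>80)&(P[...,2]>.045)&(P[...,2]<.07)
    q=P[g];r=cv2.minAreaRect((q[:,:2]*1000).astype(np.float32))
    print(n,'green',g.sum(),np.median(q,0),r,cv2.boxPoints(r).round(0).tolist())
    o=ws&(H>4)&(H<14)&(S>190)&(V>150)
    k,l,st,ce=cv2.connectedComponentsWithStats(o.astype(np.uint8))
    for i in range(1,k):
        if st[i,4]>25:
            q=P[l==i]; print('orange',st[i],ce[i].round(0),np.median(q,0).round(3),cv2.minAreaRect((q[:,:2]*1000).astype(np.float32)))
    b=ws&(P[...,2]>.008)&(P[...,0]>.25)
    k,l,st,ce=cv2.connectedComponentsWithStats(b.astype(np.uint8))
    for i in range(1,k):
        if st[i,4]>40:
            q=P[l==i]; print('blob',st[i].tolist(),q.min(0).round(3),q.max(0).round(3))
E
```

```text
scene green 982 [ 0.58270323 -0.16143888  0.0539439 ] ((579.0496826171875, -161.29037475585938), (120.1719970703125, 106.97769165039062), 11.984797477722168) [[509.0, -121.0], [531.0, -226.0], [649.0, -201.0], [627.0, -96.0]]
blob [429, 158, 19, 29, 161] [0.302 0.32  0.008] [0.456 0.412 0.022]
blob [215, 161, 22, 35, 370] [ 0.311 -0.353  0.008] [ 0.503 -0.256  0.021]
blob [166, 175, 29, 34, 759] [ 0.495 -0.437  0.008] [ 0.574 -0.363  0.08 ]
blob [306, 176, 30, 17, 237] [ 0.398 -0.05   0.008] [0.487 0.038 0.015]
blob [355, 181, 46, 39, 1589] [0.491 0.094 0.008] [0.623 0.205 0.058]
blob [242, 184, 46, 44, 1601] [ 0.511 -0.225  0.008] [ 0.655 -0.094  0.058]
blob [444, 195, 59, 67, 2175] [0.564 0.31  0.008] [0.85  0.428 0.15 ]
blob [315, 220, 25, 40, 839] [ 0.71  -0.019  0.008] [0.77  0.04  0.086]
blob [106, 222, 53, 62, 1559] [ 0.759 -0.5    0.008] [ 0.85  -0.397  0.15 ]
blob [180, 231, 86, 53, 1660] [ 0.785 -0.302  0.009] [ 0.85  -0.134  0.115]
blob [535, 248, 19, 10, 97] [0.821 0.458 0.083] [0.85  0.5   0.089]
blob [473, 268, 20, 16, 114] [0.803 0.349 0.008] [0.85  0.381 0.016]
side green 0 [nan nan nan] ((0.0, 0.0), (0.0, 0.0), 0.0) [[0.0, 0.0], [0.0, 0.0], [0.0, 0.0], [0.0, 0.0]]
blob [256, 96, 90, 81, 3046] [ 0.755 -0.5    0.008] [ 0.85  -0.13   0.149]
blob [383, 135, 26, 31, 652] [ 0.493 -0.438  0.008] [ 0.568 -0.357  0.08 ]
blob [314, 164, 65, 40, 1772] [ 0.481 -0.225  0.008] [ 0.648 -0.092  0.058]
blob [246, 173, 24, 36, 735] [ 0.703 -0.013  0.008] [0.763 0.042 0.086]
blob [389, 176, 73, 11, 524] [ 0.305 -0.348  0.008] [ 0.495 -0.252  0.021]
blob [246, 217, 81, 58, 3032] [0.455 0.092 0.008] [0.62  0.206 0.059]
blob [48, 221, 106, 85, 5132] [0.707 0.309 0.008] [0.85 0.5  0.15]
blob [344, 220, 38, 24, 442] [ 0.392 -0.053  0.008] [0.481 0.04  0.015]
blob [157, 266, 59, 49, 2030] [0.562 0.319 0.008] [0.672 0.43  0.057]
blob [273, 315, 52, 75, 822] [0.3   0.319 0.008] [0.457 0.414 0.022]
  return _methods._mean(a, axis=axis, dtype=dtype,
  ret = um.true_divide(
```

Run:
```python
from h import *
c=dict(np.load('/tmp/side0.npz'))
hsv=cv2.cvtColor(c['frame'],cv2.COLOR_BGR2HSV);H,S,V=cv2.split(hsv)
P=np.full((400,640,3),np.nan);p,u,v=pts(c);P[v,u]=p
print(hsv[180,343],P[180,343],hsv[188,372],P[188,372])
R=lambda q:cv2.minAreaRect((q[:,:2]*1000).astype(np.float32))
roi=np.zeros((400,640),bool);roi[155:215,305:390]=1
g=roi&(H>50)&(H<95)&(S>60)&(P[...,2]>.05);q=P[g]
r=R(q);print('green',g.sum(),np.median(q,0),r,cv2.boxPoints(r).round().tolist())
o=roi&(H<14)&(S>170)&(V>120)&(P[...,2]>.02)&(P[...,2]<.04);q=P[o];r=R(q);print('tab',o.sum(),np.median(q,0),r,cv2.boxPoints(r).round().tolist())
for n in('scene','side'):
    c=dict(np.load(f'/tmp/{n}0.npz'))
    a=.21;C=np.array([.578,-.161]);x=np.array([np.cos(a),np.sin(a)]);y=np.array([-x[1],x[0]])
    im=cv2.resize(c['frame'],None,fx=4,fy=4,interpolation=cv2.INTER_CUBIC)
    pl=[[*(C+s*.06*x+t*.055*y),h] for h in(0,.056) for s,t in((-1,-1),(-1,1),(1,1),(1,-1))]
    pl+=[[*(C+s*x+t*y),.0285] for s,t in((-.06,-.022),(-.06,.022),(-.094,.022),(-.094,-.022))]
    pp=(proj(c,pl)+.5)*4
    for i in range(0,12,4): cv2.polylines(im,[pp[i:i+4].astype(int)],True,(0,0,255),1)
    m=pp.mean(0).astype(int); cv2.imwrite(f'pics/ov_{n}.png',im[m[1]-160:m[1]+160,m[0]-220:m[0]+220])
```

```text
[ 73  72 145] [ 0.56257185 -0.13541493  0.05406266] [ 11 159 226] [ 0.49782049 -0.17877605  0.02665346]
green 793 [ 0.57208595 -0.15665908  0.05459304] ((573.9811401367188, -160.23435974121094), (118.6593017578125, 109.50030517578125), 12.334929466247559) [[504.0, -119.0], [528.0, -226.0], [644.0, -201.0], [620.0, -94.0]]
tab 0 [nan nan nan] ((0.0, 0.0), (0.0, 0.0), 0.0) [[0.0, 0.0], [0.0, 0.0], [0.0, 0.0], [0.0, 0.0]]
  return _methods._mean(a, axis=axis, dtype=dtype,
  ret = um.true_divide(
```

View pics/ov_scene.png

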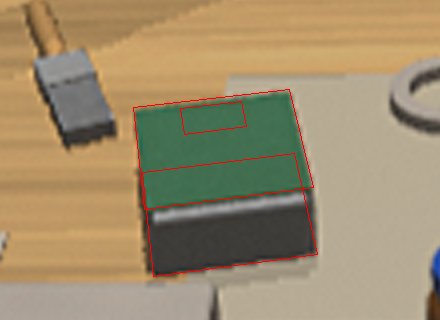

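View pics/ov_side.png

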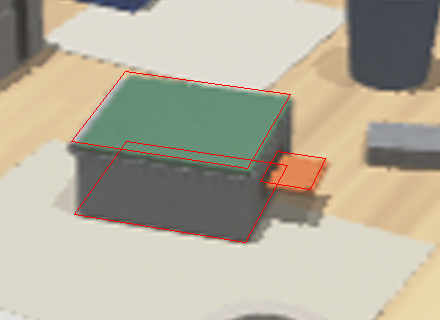

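Run:
```python
from station import manip
import numpy as np
from scipy.spatial.transform import Rotation as R
print(manip.finger_overhang)
s=manip.get_state();q=R.from_quat(s['orientation']);a=.21
x=np.array([np.cos(a),np.sin(a),0]);y=np.array([-x[1],x[0],0]);z=np.array([0,0,1.])
tz=np.sin(.5)*x-np.cos(.5)*z;tx=-y;ty=np.cross(tz,tx)
T=R.from_matrix(np.stack([tx,ty,tz],1))
print((T*q.inv()).as_rotvec().round(3))
C=np.array([.577,-.161,0])
for d,h in((-.080,.085),(-.080,.035)):
    print(((C+d*x+h*z-manip.finger_overhang*tz-s['position'])*1000).round(1))
```

```text
0.022
[ 0.149 -0.478 -0.188]
[ 244.3  394.9 -148.2]
[ 244.3  394.9 -198.2]
```

```bash
python3 -m pendant '[[0,[40,60,0],[0.03,-0.1,-0.04]],[0,[70,110,0],[0.06,-0.2,-0.08]],[0,[120,190,-10],[0.1,-0.3,-0.12]],[0,[160,250,-20],[0.149,-0.478,-0.188]],[0,[200,310,-40],[0.149,-0.478,-0.188]],[0,[235,380,-60],[0.149,-0.478,-0.188]],[0,[244,395,-80],[0.149,-0.478,-0.188]],[0,[244,395,-110],[0.149,-0.478,-0.188]],[0,[244,395,-110],[0.149,-0.478,-0.188]],[0,[244,395,-110],[0.149,-0.478,-0.188]],[0,[244,395,-110],[0.149,-0.478,-0.188]]]'
python3 - <<'E'
from h import *
from station import manip
s=manip.get_state();print(s['position'],s['orientation'],s['opening'],s['contact_force'],s['qpos'])
c=manip.read_camera('side')
im=c['frame'][100:240,270:450];cv2.imwrite('pics/side1.png',cv2.resize(im,None,fx=4,fy=4,interpolation=cv2.INTER_CUBIC))
E
```

```text
clock: 1.48
position: [0.5087, -0.2069, 0.1807]
orientation: [0.762, -0.609, 0.119, -0.187]
contact_force: [0.3, 0.1, -0.2]
opening: -0.0001
[ 0.50869842 -0.2069412   0.18073316] [ 0.76183396 -0.60871242  0.11943553 -0.18658341] -5.27229327513394e-05 [ 0.30559107  0.14884715 -0.18846645] [ 0.75432275  0.69114247 -0.43683725  2.14897815 -0.99960058  0.04301494
  0.09921911]
```

View pics/side1.png

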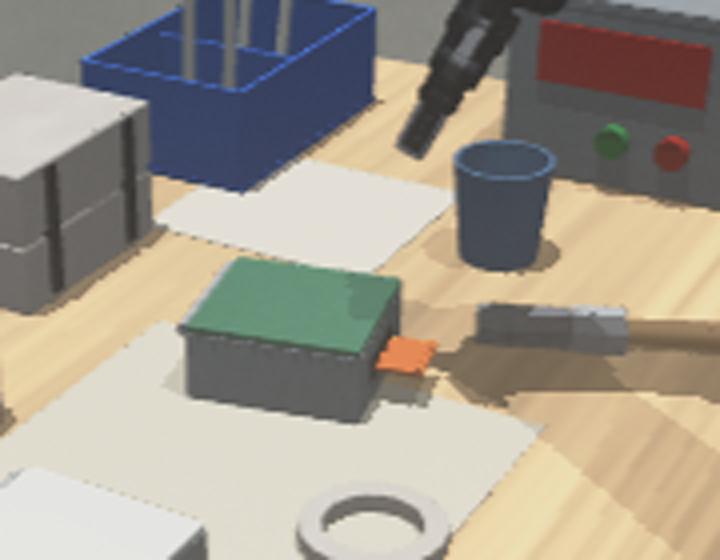

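The image shows the closed gripper stopped short, tip at about (415,150) in the crop. Joints 5 and 6 are at their lower limits, so a 0.5 rad tilt is out of reach on this branch. I'll use a smaller tilt.

```bash
python3 -m pendant '[[0,[0,0,40],[-0.03,0.12,0]],[0,[0,0,60],[-0.052,0.245,0]],[0,[0,0,60],[-0.052,0.245,0]],[0,[0,0,60],[-0.052,0.245,0]],[0,[0,0,60],[-0.052,0.245,0]],[0,[0,0,60],[-0.052,0.245,0]]]'
python3 - <<'E'
import numpy as np
from scipy.spatial.transform import Rotation as R
from station import manip
s=manip.get_state();print(s['qpos'].round(3),R.from_quat(s['orientation']).as_matrix().round(3))
E
```

```text
clock: 2.28
position: [0.5076, -0.2072, 0.24]
orientation: [0.774, -0.625, 0.04, -0.092]
contact_force: [1.1, 0.4, 0.4]
opening: 0.0
[ 0.15   0.6    0.39   1.948 -0.688  0.622 -0.328] [[ 0.216 -0.96   0.177]
 [-0.975 -0.203  0.092]
 [-0.053 -0.193 -0.98 ]]
```

```bash
cat >> h.py <<'E'
from scipy.spatial.transform import Rotation as R
a=.21;CX=np.array([np.cos(a),np.sin(a),0]);CY=np.array([-CX[1],CX[0],0]);CZ=np.array([0,0,1.])
CC=np.array([.577,-.161,0])
def need(tilt,d,h,s,lat=0):
    tz=np.sin(tilt)*CX-np.cos(tilt)*CZ;tx=-CY;ty=np.cross(tz,tx)
    T=R.from_matrix(np.stack([tx,ty,tz],1))
    rv=(T*R.from_quat(s['orientation']).inv()).as_rotvec()
    return ((CC+d*CX+lat*CY+h*CZ-.022*tz-s['position'])*1000).round(1),rv.round(3)
def tip(s):
    M=R.from_quat(s['orientation']).as_matrix();p=s['position']+.022*M[:,2]-CC
    return (np.array([p@CX,p@CY,p[2]])*1000).round(1),M[:,2].round(3)
E
python3 -c "
from h import *;from station import manip
s=manip.get_state();print(tip(s),need(.25,-.086,.085,s))"
```

```text
(array([-73.2, -29.6, 218.5]), array([ 0.177,  0.092, -0.98 ])) (array([ -20.1,   27.2, -133.7]), array([-0.04 , -0.066, -0.01 ]))
```

```bash
python3 -m pendant '[[0,[-10,14,-30],[-0.02,-0.03,-0.01]],[0,[-20,27,-60],[-0.04,-0.066,-0.01]],[0,[-20,27,-90],[-0.04,-0.066,-0.01]],[0,[-20,27,-115],[-0.04,-0.066,-0.01]],[0,[-20,27,-130],[-0.04,-0.066,-0.01]],[0,[-20,27,-134],[-0.04,-0.066,-0.01]],[0,[-20,27,-134],[-0.04,-0.066,-0.01]],[0,[-20,27,-134],[-0.04,-0.066,-0.01]]]'
python3 - <<'E'
from h import *;from station import manip
s=manip.get_state();print(s['qpos'].round(3),tip(s),need(.25,-.086,.035,s))
c=manip.read_camera('side')
im=c['frame'][100:240,270:450];cv2.imwrite('pics/side2.png',cv2.resize(im,None,fx=4,fy=4,interpolation=cv2.INTER_CUBIC))
E
```

```text
clock: 3.28
position: [0.4949, -0.1829, 0.1139]
orientation: [0.773, -0.623, 0.074, -0.095]
contact_force: [-0.8, 0.5, -0.1]
opening: 0.0001
[ 0.425  0.765 -0.133  2.153 -1.     0.043 -0.022] (array([-79.6,  -4.3,  92.5]), array([ 0.233,  0.053, -0.971])) (array([ -7.4,   2.9, -57.6]), array([-0.001, -0.009, -0.005]))
```

View pics/side2.png

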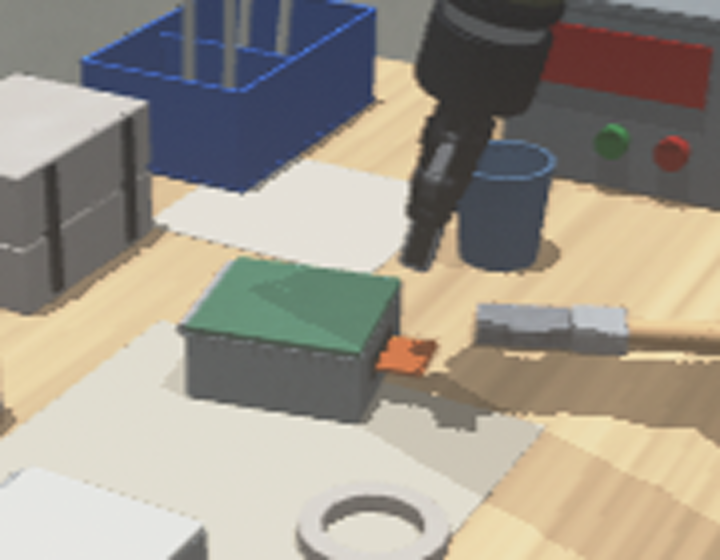

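```bash
python3 -c "
from h import *;from station import manip
s=manip.get_state();print(need(.1,-.084,.1,s),need(.1,-.084,.04,s))"
```

```text
(array([-2.2,  3.8,  8. ]), array([-0.033,  0.138, -0.005])) (array([ -2.2,   3.8, -52. ]), array([-0.033,  0.138, -0.005]))
```

```bash
python3 -m pendant '[[0,[-2,4,8],[-0.033,0.138,-0.005]],[0,[-2,4,8],[-0.033,0.138,-0.005]],[0,[-2,4,8],[-0.033,0.138,-0.005]],[0,[-2,4,-20],[-0.033,0.138,-0.005]],[0,[-2,4,-52],[-0.033,0.138,-0.005]],[0,[-2,4,-52],[-0.033,0.138,-0.005]],[0,[-2,4,-52],[-0.033,0.138,-0.005]]]'
python3 - <<'E'
from h import *;from station import manip
s=manip.get_state();print(s['qpos'].round(3),tip(s),need(.1,-.084,.02,s))
c=manip.read_camera('side')
im=c['frame'][100:240,270:450];cv2.imwrite('pics/side3.png',cv2.resize(im,None,fx=4,fy=4,interpolation=cv2.INTER_CUBIC))
E
```

```text
clock: 4.2
position: [0.4923, -0.1794, 0.0619]
orientation: [0.776, -0.629, 0.031, -0.039]
contact_force: [0.4, -0.9, -0.0]
opening: 0.0001
[ 0.222  0.877  0.114  2.084 -0.957  0.167 -0.127] (array([-84.5,  -0.3,  40. ]), array([ 0.097,  0.021, -0.995])) (array([  0.4,   0.4, -20. ]), array([-0.001, -0.001,  0.002]))
```

View pics/side3.png

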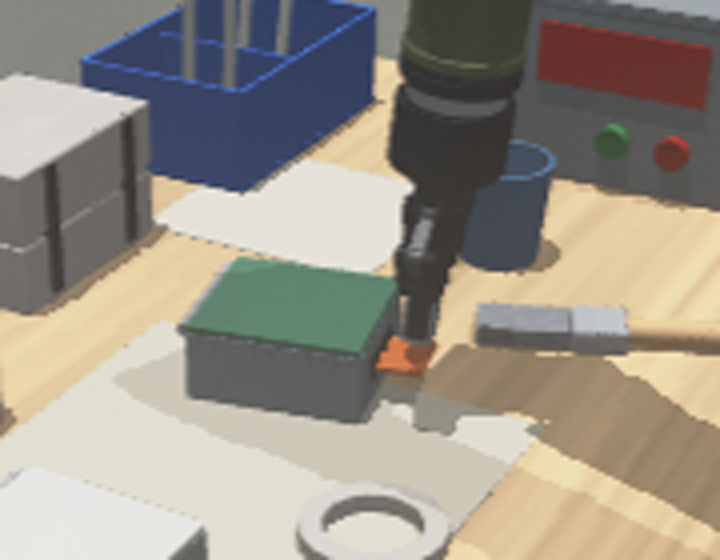

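The fingertip, at about (418,340) in the crop, hovers just above the tab's outer half at about (410,355). Pressing now.

```bash
python3 -m pendant '[[0,[2,0,-8],[0,0,0]],[0,[2,0,-14],[0,0,0]],[0,[2,0,-18],[0,0,0]],[0,[2,0,-21],[0,0,0]],[0,[2,0,-21],[0,0,0]]]'
python3 - <<'E'
from h import *;from station import manip
s=manip.get_state();print(s['contact_force'],tip(s))
c=manip.read_camera('side')
im=c['frame'][100:240,270:450];cv2.imwrite('pics/side4.png',cv2.resize(im,None,fx=4,fy=4,interpolation=cv2.INTER_CUBIC))
E
```

```text
clock: 4.88
position: [0.4961, -0.1789, 0.0414]
orientation: [0.776, -0.628, 0.032, -0.04]
contact_force: [1.3, 0.4, 12.3]
opening: 0.0
[ 1.31803326  0.44714175 12.34693354] (array([-80.6,  -0.6,  19.5]), array([ 0.1  ,  0.021, -0.995]))
```

View pics/side4.png

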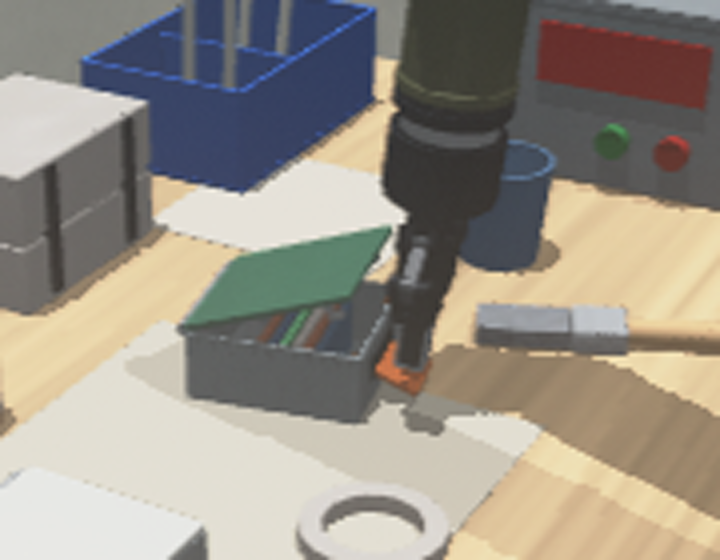

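The tab is pressed and the lid has sprung part-way up, with its front edge at about (390,235) in the crop. Next I lift off to the height of the lid's edge.

```bash
python3 -m pendant '[[0,[-6,-1,14],[0,0,0]],[0,[-10,-2,35],[0,0.05,0]],[0,[-10,-2,60],[0,0.05,0]],[0,[-10,-2,70],[0,0.05,0]],[0,[-10,-2,70],[0,0.05,0]],[0,[-10,-2,70],[0,0.05,0]]]'
python3 - <<'E'
from h import *;from station import manip
s=manip.get_state();print(s['contact_force'],tip(s),s['qpos'].round(2))
c=manip.read_camera('side')
im=c['frame'][100:240,270:450];cv2.imwrite('pics/side5.png',cv2.resize(im,None,fx=4,fy=4,interpolation=cv2.INTER_CUBIC))
P,u,v=pts(c);q=P-CC;q=np.c_[q@CX,q@CY,P[:,2]]
H,S,V=cv2.split(cv2.cvtColor(c['frame'],cv2.COLOR_BGR2HSV));h=H[v,u]
m=(h>60)&(h<90)&(S[v,u]>60)&(abs(q[:,1])<.055)&(abs(q[:,0])<.1)&(q[:,2]>.05)
q=q[m];f=np.polyfit(q[:,0],q[:,2],1);print('lid',len(q),-np.arctan(f[0]),q.min(0),q.max(0))
E
```

```text
clock: 5.68
position: [0.4839, -0.1805, 0.1095]
orientation: [0.777, -0.63, 0.011, -0.023]
contact_force: [0.0, 0.1, 0.0]
opening: 0.0001
[0.03622762 0.09357382 0.0269687 ] (array([-94. ,   0.6,  87.5]), array([ 0.045,  0.022, -0.999])) [ 0.07  0.82  0.36  2.05 -0.86  0.39 -0.22]
lid 372 0.579570926338112 [-0.04008854 -0.04651163  0.05630597] [0.05613276 0.05494933 0.12026494]
```

View pics/side5.png

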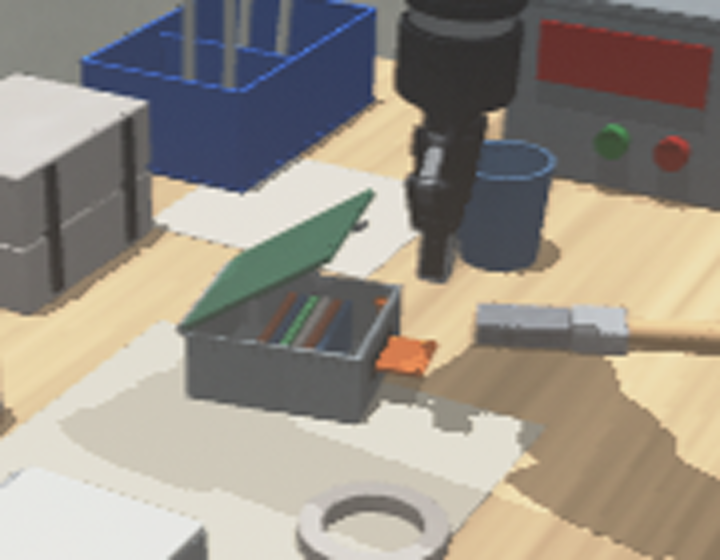

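The lid stands at 0.58 rad and the case has not moved. In the crop the lid's front edge is at (372,195) and the fingers at (435,270) are in front of it. Now I push the lid along its arc.

```bash
python3 -m pendant '[[0,[22,5,2],[0,-0.05,0]],[0,[43,9,3],[0.02,-0.1,0]],[0,[52,11,11],[0.02,-0.1,0]],[0,[61,13,20],[0.02,-0.12,0]],[0,[71,15,28],[0.02,-0.12,0]],[0,[81,17,35],[0.02,-0.15,0]],[0,[92,20,40],[0.02,-0.15,0]],[0,[104,22,45],[0.02,-0.15,0]],[0,[104,22,45],[0.02,-0.15,0]]]'
cat > look.py <<'E'
import sys
from h import *;from station import manip
s=manip.get_state();print(s['contact_force'].round(2),tip(s),s['qpos'].round(2))
c=manip.read_camera('side')
im=c['frame'][80:240,250:450];cv2.imwrite(sys.argv[1],cv2.resize(im,None,fx=4,fy=4,interpolation=cv2.INTER_CUBIC)[:600])
E
python3 look.py pics/side6.png
```

```text
clock: 6.85
position: [0.5906, -0.1581, 0.1556]
orientation: [0.774, -0.625, 0.064, -0.078]
contact_force: [0.3, -0.5, -0.1]
opening: 0.0003
[ 0.29 -0.51 -0.11] (array([ 18.3,  -0. , 134. ]), array([ 0.197,  0.041, -0.98 ])) [ 0.02  0.78  0.37  1.89 -0.86  0.47 -0.33]
```

View pics/side6.png

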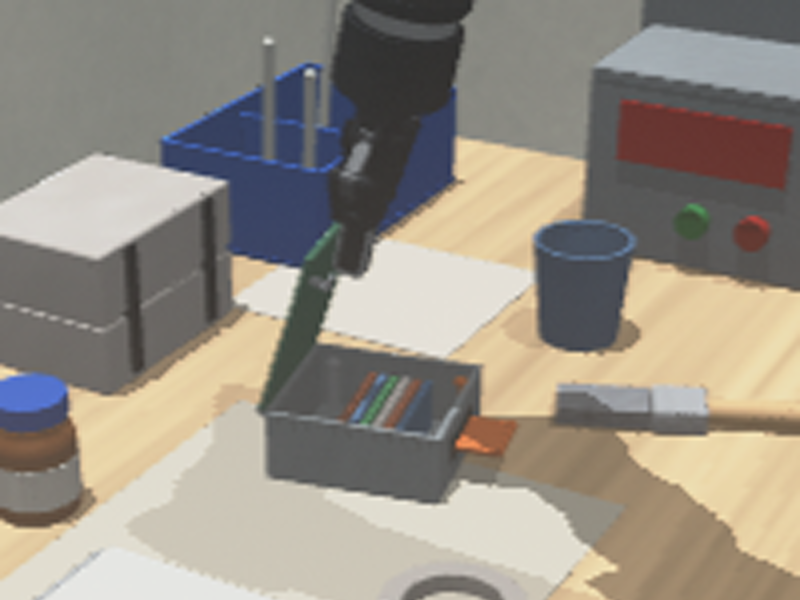

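The lid is near 1.25 rad, with its edge at (325,235) and the fingertip on its inner face at (355,265). I keep pushing.

```bash
python3 -m pendant '[[0,[10,2,2],[0,0,0]],[0,[20,4,4],[0,0,0]],[0,[30,6,6],[0,0,0]],[0,[38,8,7],[0,0,0]],[0,[46,10,7],[0,0,0]],[0,[53,11,7],[0,0,0]],[0,[58,12,7],[0,0,0]],[0,[58,12,7],[0,0,0]]]'
python3 look.py pics/side7.png
```

```text
clock: 7.9
position: [0.6471, -0.1467, 0.1622]
orientation: [0.773, -0.626, 0.063, -0.078]
contact_force: [-0.2, -0.1, -0.2]
opening: -0.0002
[-0.23 -0.11 -0.23] (array([ 75.9,  -0.6, 140.7]), array([ 0.196,  0.041, -0.98 ])) [-0.06  0.84  0.45  1.73 -0.81  0.59 -0.45]
```

View pics/side7.png

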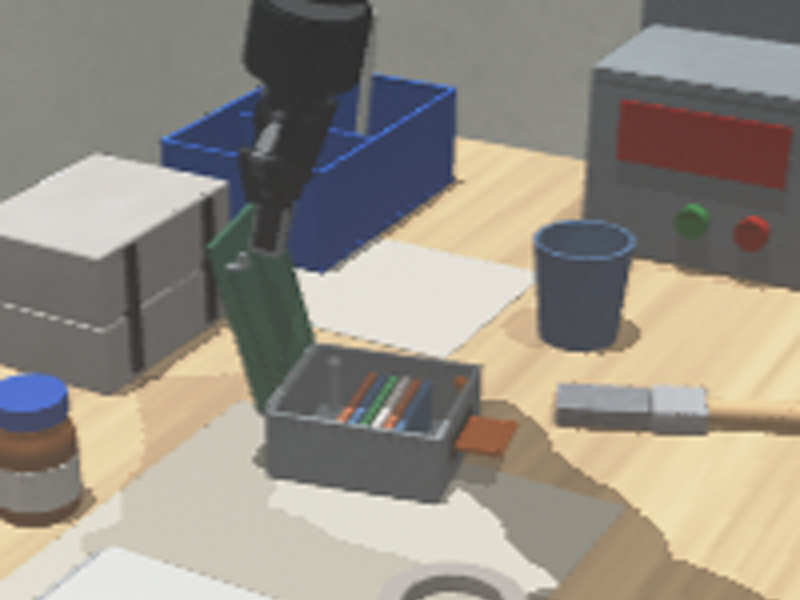

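Lid nearly at the stop, with its upper edge at (230,235). I'll measure its angle from depth.

```bash
cat > lid.py <<'E'
from h import *;from station import manip
for n in('side','scene'):
    c=manip.read_camera(n)
    P,u,v=pts(c);q=P-CC;q=np.c_[q@CX,q@CY,P[:,2]]
    H,S,V=cv2.split(cv2.cvtColor(c['frame'],cv2.COLOR_BGR2HSV));h=H[v,u]
    m=(h>55)&(h<95)&(S[v,u]>50)&(abs(q[:,1])<.056)&(q[:,0]>.04)&(q[:,0]<.13)&(q[:,2]>.06)&(q[:,2]<.18)
    q=q[m];f=np.polyfit(q[:,2],q[:,0],1);print(n,len(q),'lid',np.pi/2+np.arctan(f[0]),'x at z=.05',np.polyval(f,.05),q.max(0))
E
python3 lid.py
```

```text
side 32 lid 1.855846756168464 x at z=.05 0.05900178085608862 [0.0954843  0.05431748 0.16525703]
scene 121 lid 1.7984589124287071 x at z=.05 0.0696649172223002 [0.10224953 0.05227653 0.16469776]
```

```bash
python3 -m pendant '[[0,[3,1,0],[0,0,0]],[0,[6,1,0],[0,0,0]],[0,[8,2,0],[0,0,0]],[0,[8,2,0],[0,0,0]]]'; python3 lid.py
```

```text
clock: 8.55
position: [0.6548, -0.1446, 0.1622]
orientation: [0.773, -0.626, 0.063, -0.078]
contact_force: [0.5, -0.2, 0.0]
opening: -0.0001
side 93 lid 1.9253805576339238 x at z=.05 0.05921630294060354 [0.10320847 0.05552538 0.16191585]
scene 116 lid 1.8758397318270317 x at z=.05 0.06861510545001873 [0.10925278 0.05328561 0.16170691]
```

The lid is at about 1.9 rad, so I withdraw.

```bash
python3 -m pendant '[[0,[-10,-2,0],[0,0,0]],[0,[-30,-6,5],[0,0,0]],[0,[-60,-12,30],[0,0.05,0]],[0,[-90,-19,70],[0,0.1,0]],[0,[-120,-25,110],[0,0.1,0]],[0,[-140,-30,130],[0,0.1,0]],[0,[-140,-30,130],[0,0.1,0]],[0,[-140,-30,130],[0,0.1,0]],[0,[-140,-30,130],[0,0.1,0]]]'; python3 lid.py; python3 look.py pics/side8.png
python3 - <<'E'
from h import *;from station import manip
c=manip.read_camera('side');cv2.imwrite('pics/side9.png',c['frame'])
c0=dict(np.load('/tmp/side0.npz'))
def blobs(c):
    P=np.full((400,640,3),np.nan);p,u,v=pts(c);P[v,u]=p
    b=(P[...,0]>.25)&(P[...,0]<.85)&(abs(P[...,1])<.5)&(P[...,2]>.008)&(P[...,2]<.055)
    k,l,st,ce=cv2.connectedComponentsWithStats(b.astype(np.uint8))
    return [P[l==i].mean(0).round(3) for i in range(1,k) if st[i,4]>150]
for x in(c0,c): print(*blobs(x),sep='\n');print()
E
```

```text
clock: 9.78
position: [0.5149, -0.174, 0.291]
orientation: [0.776, -0.629, 0.024, -0.046]
contact_force: [0.8, 0.2, -0.8]
opening: -0.0002
side 395 lid 1.9240783047828829 x at z=.05 0.059382105837128024 [0.10385844 0.05501718 0.16180412]
scene 89 lid 1.8969699560913296 x at z=.05 0.06686395671342786 [0.10874064 0.05341751 0.1622513 ]
[-0.25  0.83  0.21] (array([-61.4,   0.4, 269.3]), array([ 0.095,  0.042, -0.995])) [-0.11  0.58  0.65  1.86 -0.59  0.82 -0.51]
[ 0.787 -0.419  0.032]
[ 0.796 -0.187  0.033]
[ 0.52  -0.374  0.032]
[ 0.561 -0.137  0.04 ]
[ 0.407 -0.299  0.015]
[0.721 0.028 0.033]
[0.532 0.169 0.04 ]
[ 0.436 -0.003  0.012]
[0.627 0.368 0.035]
[0.779 0.438 0.013]
[0.355 0.377 0.016]

[ 0.768 -0.428  0.031]
[ 0.797 -0.175  0.032]
[ 0.52  -0.375  0.032]
[ 0.569 -0.152  0.033]
[ 0.407 -0.299  0.015]
[0.721 0.028 0.032]
[0.533 0.169 0.04 ]
[ 0.435 -0.004  0.012]
[0.627 0.368 0.035]
[0.779 0.438 0.013]
[0.355 0.377 0.016]
```

View pics/side9.png

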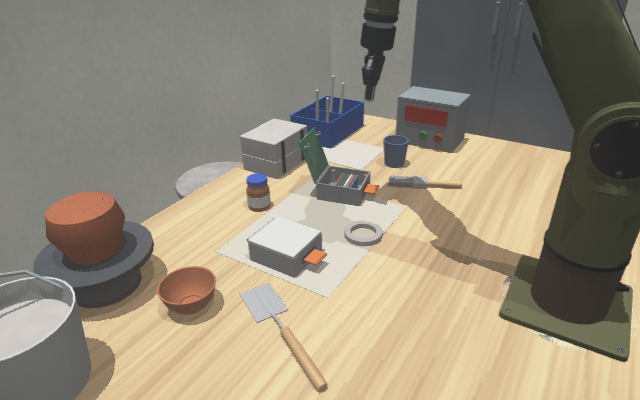

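The green lid stands open at (315,155), its tab is level again at (371,188), the white case is shut, and everything else is where it was. The hand is clear, so I hand in.

```bash
python3 -c "
from station import manip
print(manip.finish_job())"
```

```text
the job is handed in; nothing more can be done
None
```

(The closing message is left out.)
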